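Balance a loose orange on a crowned produce pan and carry it to the check camera

ROBOT

A 6-joint arm with a two-finger parallel gripper is mounted at the origin on the work surface. World frame = base frame: x ahead of the robot, y to its left, z up, the work surface at z = 0. Lengths are in m, angles in degrees, forces in N, time in s.
With the tool pointing down it reaches from about 0.375 to 0.9 m from the base axis. Payload 3.1 kg.
Tool frame: the origin (TCP) lies between the finger pads, 19 mm behind the fingertips; this is the grasp point; z points along the fingers, y is the line along which they close (so a half turn about z gives the same grasp; the last joint's range is limited). The gripper opens to 87 mm and grips with 3 to 60 N. Pads are 19 mm wide; open, the fingers measure 117 mm over their backs; the gripper's body (75 mm by 190 mm) begins 51 mm behind the grasp point.
Start: joints at [65.632, 30.224, 82.088, -0, 67.689, -10.227], TCP at [0.153, 0.606, 0.241] pointing down, gripper open.
Joint ranges: [-176.69, 176.69], [-43.24, 126.21], [12.49, 139.97], [-82, 262], [0, 151.66], [-163.58, 163.58]. Speed limits (degrees/s): [159.86, 159.86, 180, 180, 180, 180].

INTERFACE

Orientations are given as a 3x3 rotation matrix whose columns are the frame's x, y, z axes.
In Python, from rig import bot, viewer, workorder, models gives the robot as it stands.
- The arm moves only by the shell command python3 -m jog 'ROWS'. ROWS is JSON, a list of rows, each a list of 7 numbers: the opening, from 0 (shut) to 1 (fully open), then the shift along the tool's x, y, z in m, then the turn, a rotation vector about the tool's x, y, z in degrees. In form: [[claw, x, y, z, ax, ay, az], ...]. A call has 1 to 20 rows; each row is the pose to reach, as a shift and turn from the pose commanded when the call began, along the tool's axes at that moment; what a row does not reach only later rows make up. A row lasts 1/8 s, in which the tool goes at most 62.5 mm and 10.7 degrees, less where a joint would pass 70% of its speed; a pose out of reach is approached as far as the arm can. A call with a gripper value outside its range is refused whole. The fingers move at their own pace and stop on an object; the grip force is fixed at half the most. Time passes only in rows, so rows that repeat a pose let the fingers close. It gives the time, the measured TCP pose, the force, the opening and the grip force at its end, in the units of the state.
- bot.read_state(): the state, without advancing time (a new reading comes with each control period).
- viewer.capture(name): name is "scene" or "top"; returns (picture, depth): 480x640x3 uint8, blue, green, red; 480x640 float32, m along the optical axis (not along the pixel's ray), 0 where there is no reading.
- viewer.camera_info(name): a dict with "fx", "fy", "cx", "cy" (pixels), "world_to_cam" (4x4, takes a point from world to camera coordinates). Camera axes: x right, y down, z forward; pixel columns grow to the right and rows downward; lengths in m; the calibration is good to about 2 mm. A picture is of the moment at which its call begins. camera_info takes no time and is no camera call.
- workorder.hand_in(): hands the job in; it is judged then, once.
Trained networks look in the newest picture that a camera, given by its name, has taken for a name from the list of things; names that differ only in an ending like _2 or _b are one class to them, and where a whole thing is asked for, a point or a joint stands for the part that bears it (a point fixed in the world has none). Each returns a list of dicts, best first, with "p" (0 to 1); they miss things now and then, are a little off and sometimes report something else, mostly with a low value. They report only what shows in the picture. A call takes as long as a camera call. They do not tell look-alikes from the thing itself.
- models.outline_of(camera, thing): "mask" (480x640 bool, what is visible of it).
- models.tip_of(camera, thing): "xyz" ([x, y, z] in m, in world coordinates, good to about 4 mm: a listed point, or the origin of a listed thing).
The state is a dict: "time_s": time; "joint_positions": joint angles; "qvel": joint speeds; "tau": joint torques, N m; "position": TCP position; "tcp_rot": TCP orientation; "force": force on the tool from outside, world axes, zero at the start; "moment": the same for the moment, N m; "opening": opening from 0.0 (shut) to 1.0 (fully open); "grasp_force": force on a finger pad.
Only numpy, scipy, OpenCV 4.12 (cv2) and the standard library are available. Lean on these libraries where they do the work, as an engineer would, in place of code of your own. Each camera call takes 0.05 s, during which the arm holds its last target. There are 200 camera calls.

TASK

Lift the blue produce pan by its black handle where it stands and, by tilting it, roll the loose orange from the pan's end up to the middle and settle it there between the white lines for a second or two. Then carry the pan over to the grey check pad, keeping the orange balanced off both ends, and hold it in the air about 10 cm above the pad, centred and lined up with it, with the orange almost still between the white lines for a good five seconds; finish while still holding it so. Never touch the orange, let it run into the other end wall, or tip the pan steeply, and leave the other goods alone.

Things in the scene. Friction and masses are not known exactly. Their poses are not given: they have to be found in the camera images.
- pan: blue trough pan, loose, about 450 g (+/-30%), on rubber feet. Origin: under its middle at foot level; x across, y along the trough, z up; handle post on the -x side (robot side at start). Outside 114 mm (x) by 310 mm (y); side walls 56 mm, end walls 64 mm high; inner end faces at y = +/-149 mm. White lines at y = +/-35 mm mark the middle. Floor: see point pan_mid
- pan_mid (a point): point in the pan's middle, 62 mm above the pan's origin, where the orange's centre belongs. The floor is crowned along y (radius 1.2 m, top 26 mm above the pan's origin, 9 mm lower at the ends), so the orange runs away from the middle to an end if left alone; across x it is a shallow V (8 degrees) that keeps the orange centred
- pan_grip (a point): centre of the handle's grip block at x = -5, y = 0, z = 155 mm in the pan's frame, a good TCP place. Black rubber block 50 (x) by 30 (y) by 45 mm (z from 130 to 175), over the trough's middle, close to the plumb line of the centre of mass; a blue post on the -x side (x = -81 to -57 mm) carries it. Grasp it from above, fingers closing along y (30 mm), with 60 N or more
- orange: orange, rigid ball, radius 36 mm, about 180 g (+/-30%), origin at its centre. Starts at rest against the pan's +y end wall (centre at pan y = 113 mm). Rolls; acceleration along pan y relative to the pan = (9.81 * (y / 1.2 m - vertical component of the pan's y axis) - pan's acceleration along y) / 1.42, less a small rolling resistance (about 0.1 m/s2; it can stay put within 20 mm of the middle)
- station: fixed check station, right or left of the pan: grey pad 220 (x) by 260 (y) by 8 mm with black middle and two yellow stripes; on its far (+x) side, at x = 150 mm, a thin mast with a small black camera, top 215 mm. Origin: underside of the pad's centre, on the table. Line the pan's y axis up with its y axis, handle post on the -x side, away from the camera
- tin_red: loose food tin with red label, radius 37 mm, 110 mm high, at the back; origin under its centre. Leave alone
- tin_green: loose food tin with green label, radius 37 mm, 110 mm high, at the back; origin under its centre. Leave alone
- water: loose water bottle, radius 32 mm, 200 mm high, left; origin under its centre. Leave alone
- jar: loose amber jar, radius 35 mm, 100 mm high, right; origin under its centre. Leave alone
Things that resemble listed ones, but are neither listed nor needed, are in the scene too. What is meant by the orange is not turquoise or yellow, and is the smaller of those in its own colour.

How it is judged:
By the outcome, as a careful person would: the job done as asked, in the order asked, and still so for the second after the job is handed in, while the arm keeps its last pose, push and grip.
It also fails if it takes over 58 s, if anything falls off the work surface, if the arm or the gripper's body presses on something with over 40 N, if the wrist force passes 120 N, or if a joint passes its speed limit or range.

## Working session

There is one attempt and no reset: what is moved stays moved. The work goes in short steps, Python scripts to look and compute and a shell command to move; the robot and the scene stay as the last step left them, time stands still between calls to the robot, and variables do not carry over. Pictures are saved under pics/ and viewed, at most 10 in all, crops included, and the job is handed in when it is done.

```bash
mkdir -p pics; ls; python3 - <<'E'
from rig import bot,viewer,models
import cv2,numpy as np
for c in("scene","top"):
    p,d=viewer.capture(c); cv2.imwrite(f"pics/{c}0.png",p)
    for t in("pan","pan_grip","pan_mid","orange","station","tin_red","tin_green","water","jar"):
        print(c,t,[(round(r["p"],2),np.round(r["xyz"],3).tolist()) for r in models.tip_of(c,t)][:4])
s=bot.read_state();print(s["time_s"],s["position"],np.round(s["tcp_rot"],3).tolist(),s["opening"],s["force"])
E
```

```text
pics
scene pan [(0.71, [0.598, -0.211, -0.0])]
scene pan_grip [(0.74, [0.59, -0.207, 0.157]), (0.28, [0.594, 0.229, -0.003])]
scene pan_mid [(0.76, [0.6, -0.204, 0.06]), (0.74, [0.595, 0.231, -0.0])]
scene orange [(0.91, [0.419, -0.01, 0.034]), (0.59, [0.412, -0.13, 0.052]), (0.58, [0.624, -0.1, 0.06]), (0.57, [0.385, 0.136, 0.054])]
scene station [(0.25, [0.598, -0.212, -0.0])]
scene tin_red [(0.93, [0.794, 0.067, 0.001])]
scene tin_green [(0.76, [0.788, -0.084, -0.003])]
scene water [(0.78, [0.504, 0.566, 0.001])]
scene jar [(0.74, [0.533, -0.554, -0.001])]
top pan [(0.7, [0.6, -0.207, -0.003])]
top pan_grip [(0.88, [0.594, -0.204, 0.158])]
top pan_mid [(0.89, [0.6, -0.209, 0.064])]
top orange [(0.89, [0.626, -0.101, 0.058]), (0.81, [0.389, 0.131, 0.05]), (0.64, [0.413, -0.131, 0.055])]
top station [(0.62, [0.588, 0.232, 0.0])]
top tin_red [(0.56, [0.794, 0.064, 0.006])]
top tin_green [(0.88, [0.79, -0.08, -0.001]), (0.16, [0.589, 0.229, -0.001])]
top water [(0.81, [0.5, 0.565, -0.0])]
top jar [(0.56, [0.53, -0.552, 0.005])]
1.0 [0.15264974 0.60605888 0.24127491] [[-0.97, 0.244, 0.0], [0.244, 0.97, 0.0], [0.0, 0.0, -1.0]] 0.9990931853329402 [-0.25953102  0.17428303 -0.25349513]
```

View pics/top0.png

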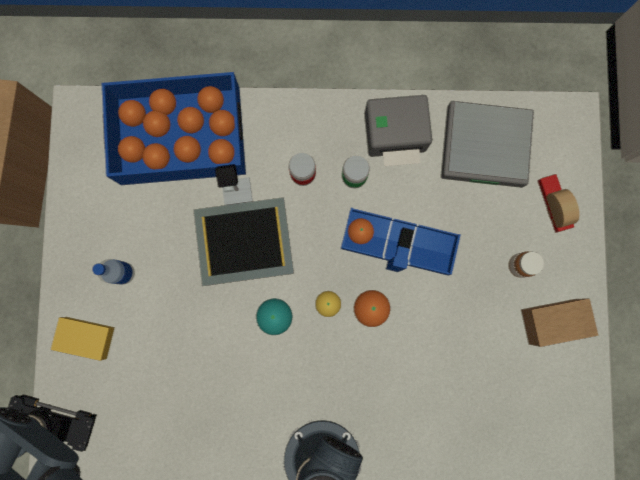

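View pics/scene0.png

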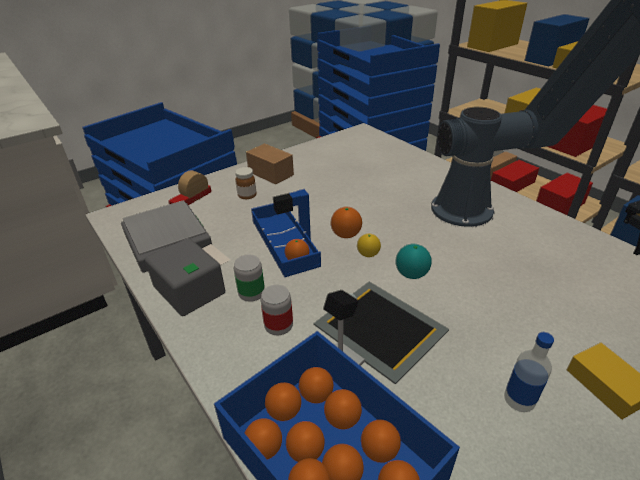

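Candidates for "the orange" in the top view: the small orange ball in the pan (361,231), the larger orange ball (372,308), the crate oranges around (180,125), the yellow ball (328,304) and the turquoise ball (274,317). I choose the one in the pan at (361,231). The pan's +y end is on the left in the image. The station pad is at (243,241), with its mast on the far side.

```bash
cat > h.py <<'E'
from rig import bot,viewer,models
import cv2,numpy as np
def cloud(c):
    p,d=viewer.capture(c);i=viewer.camera_info(c)
    v,u=np.mgrid[:480,:640]
    X=np.stack([(u-i["cx"])/i["fx"]*d,(v-i["cy"])/i["fy"]*d,d,np.ones_like(d)],-1)
    return p,d,(X@np.linalg.inv(i["world_to_cam"]).T)[...,:3]
def orange(X,p,ctr,r=.036,R=.2):
    hsv=cv2.cvtColor(p,cv2.COLOR_BGR2HSV)
    m=(hsv[...,0]<16)&(hsv[...,1]>120)&(hsv[...,2]>60)&(np.hypot(X[...,0]-ctr[0],X[...,1]-ctr[1])<R)&(X[...,2]>.03)
    m=cv2.erode(m.astype(np.uint8),np.ones((3,3)))>0
    P=X[m]
    if len(P)<15: return None,0
    from scipy.optimize import least_squares
    f=least_squares(lambda c:np.linalg.norm(P-c,axis=1)-r,P.mean(0)-[0,0,.02],loss="soft_l1",f_scale=.002)
    return f.x,len(P)
def rect(P):
    (c,s,a)=cv2.minAreaRect((P[:,:2]*1000).astype(np.float32))
    b=cv2.boxPoints((c,s,a));e=[b[1]-b[0],b[2]-b[1]]
    l=max(e,key=np.linalg.norm); l=l*np.sign(l[1])
    return np.round(c,1),np.round(s,1),round(np.degrees(np.arctan2(-l[0],l[1])),2)
E
python3 - <<'E'
from h import *
p,d,X=cloud("top")
cv2.imwrite("pics/crop.png",cv2.resize(p[190:340,310:480],None,fx=4,fy=4,interpolation=cv2.INTER_CUBIC)[:600,:680])
for t in("pan","station"):
    r=models.outline_of("top",t)[0];m=cv2.erode(r["mask"].astype(np.uint8),np.ones((2,2)))>0;P=X[m&(d>0)];Pf=P
    z=P[:,2];print(t,r["p"],len(P),np.percentile(z,[1,10,50,90,99]).round(3))
    if t=="pan":
        print(rect(P[z<.075]))
        hi=P[(z>.16)&(z<.19)];print("top block",len(hi),rect(hi),hi[:,2].mean())
        hsv=cv2.cvtColor(p,cv2.COLOR_BGR2HSV)
        k=(X[...,2]>.165)&(X[...,2]<.185)&(hsv[...,2]<60)&(np.hypot(X[...,0]-.594,X[...,1]+.205)<.08)
        print("black",k.sum(),rect(X[k]),X[k].mean(0))
    else: print(rect(P[z<.02]))
o,n=orange(X,p,(.6,-.205));print("orange",o,n)
mid=np.array([.6,-.207]);v=o[:2]-mid;print(np.hypot(*v),np.degrees(np.arctan2(-v[0],v[1])))
E
```

```text
pan 0.64 4218 [0.015 0.021 0.03  0.172 0.18 ]
(array([ 584.1, -213.9]), array([320.4, 138. ]), np.float32(-13.23))
top block 520 (array([ 567.9, -202.2]), array([ 36.9, 100.8]), np.float32(76.65)) 0.17455582456073301
black 212 (array([ 593.9, -207. ]), array([28.9, 48.3]), np.float32(77.71)) [ 0.59315659 -0.20667938  0.17484109]
station 0.85 7992 [-0.001  0.003  0.009  0.016  0.214]
(array([637.1, 235.5]), array([306.2, 260.5]), np.float32(-80.66))
orange [ 0.56022935 -0.11031707  0.0853222 ] 649
0.10454326225711198 22.35987762832732
```

View pics/crop.png

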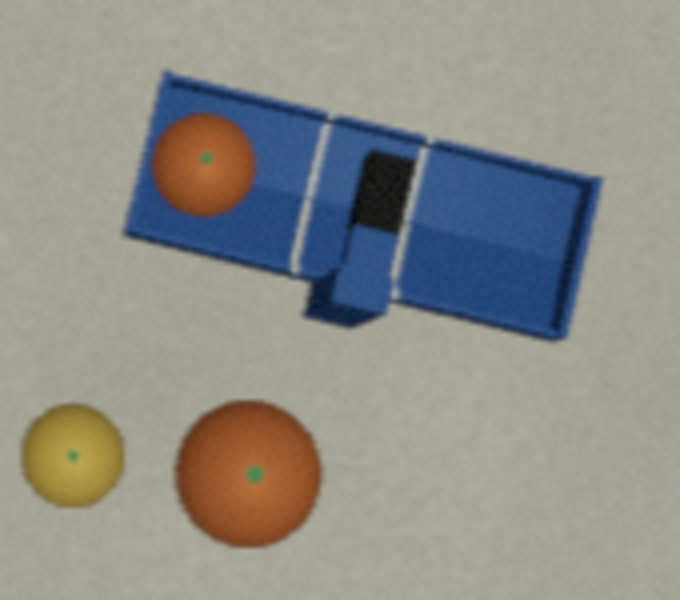

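The crop shows the orange resting at the pan's left (+y) end at crop pixel (204,165). The big orange and the yellow ball are outside the pan. The pan's yaw is about -13.2°. Next I refine the pad pose and compute the approach.

```bash
python3 - <<'E'
from h import *
p,d,X=cloud("top")
hsv=cv2.cvtColor(p,cv2.COLOR_BGR2HSV)
near=(np.abs(X[...,0]-.59)<.17)&(np.abs(X[...,1]-.232)<.2)&(X[...,2]<.03)
blk=near&(hsv[...,2]<50)
n,l,s,c=cv2.connectedComponentsWithStats(blk.astype(np.uint8));k=1+np.argmax(s[1:,4]);print("black",rect(X[l==k]))
yel=near&(hsv[...,1]>110)&(hsv[...,0]>15)&(hsv[...,0]<32)
n,l,s,c=cv2.connectedComponentsWithStats(yel.astype(np.uint8))
for k in range(1,n):
    if s[k,4]>30: print("yel",s[k,4],rect(X[l==k]))
g=hsv[...,2].astype(int);m=near&(hsv[...,2]<135)&(X[...,2]>-.01)
m=cv2.morphologyEx(m.astype(np.uint8),cv2.MORPH_OPEN,np.ones((13,13)))
n,l,s,c=cv2.connectedComponentsWithStats(m);k=1+np.argmax(s[1:,4]);print("pad",s[k,4],rect(X[l==k]))
hd=(X[...,2]>.17)&(X[...,2]<.24)&(np.abs(X[...,0]-.74)<.08)&(np.abs(X[...,1]-.25)<.08);print("head",X[hd].mean(0))
st=bot.read_state();R=st["tcp_rot"];t=st["position"]
print("shift",R.T@(np.array([.594,-.206,.155])-t), "yaw now",np.degrees(np.arctan2(-R[0,1],R[1,1])))
E
```

```text
black (array([597.9, 229.1]), array([168.9, 199.1]), np.float32(8.57))
yel 186 (array([612.5, 127.4]), array([167.8,  10. ]), np.float32(-81.56))
yel 194 (array([582.2, 331.7]), array([167.2,  11.5]), np.float32(-81.81))
pad 4710 (array([598.4, 230. ]), array([222.8, 206.3]), np.float32(-81.56))
head [0.73855468 0.24890595 0.20454617]
shift [-0.62635601 -0.67960448  0.0862675 ] yaw now -14.141304884744573
```

Pad: centre (0.598, 0.229), yaw +8.4°. The mast head position agrees with that. Now the approach to above the handle.

```bash
python3 -m jog '[[1,-0.013,-0.014,0,0,0,0],[1,-0.04,-0.043,0,0,0,0],[1,-0.08,-0.087,0,0,0,0],[1,-0.12,-0.13,0,0,0,0],[1,-0.16,-0.174,0,0,0,0],[1,-0.2,-0.217,0,0,0,0],[1,-0.24,-0.26,0,0,0,0],[1,-0.28,-0.304,0,0,0,0],[1,-0.32,-0.347,0,0,0,0],[1,-0.36,-0.391,0,0,0,-0.3],[1,-0.4,-0.434,0,0,0,-0.6],[1,-0.44,-0.477,0,0,0,-0.9],[1,-0.48,-0.521,0,0,0,-0.9],[1,-0.52,-0.564,0,0,0,-0.9],[1,-0.56,-0.608,0,0,0,-0.9],[1,-0.59,-0.64,0,0,0,-0.9],[1,-0.612,-0.664,0,0,0,-0.9],[1,-0.622,-0.675,0,0,0,-0.9],[1,-0.626,-0.6795,0,0,0,-0.9],[1,-0.626,-0.6795,0,0,0,-0.9]]'; python3 - <<'E'
from h import *
st=bot.read_state();R=st["tcp_rot"];t=st["position"]
print(np.round(R,3).tolist(),t,"shift",R.T@(np.array([.594,-.206,.155])-t), "yaw now",np.degrees(np.arctan2(-R[0,1],R[1,1])))
E
```

```text
time_s: 3.7
position: [0.593, -0.2051, 0.2412]
tcp_rot: [[-0.973, 0.229, -0.001], [0.229, 0.973, 0.001], [0.001, 0.001, -1.0]]
force: [-0.3, 0.2, 0.6]
opening: 1.0
grasp_force: 0.0
[[-0.973, 0.229, -0.001], [0.229, 0.973, 0.001], [0.001, 0.001, -1.0]] [ 0.59302415 -0.20505368  0.24120081] shift [-0.00124969 -0.00074153  0.08619928] yaw now -13.221084560764364
```

```bash
python3 -m jog '[[1,-0.001,-0.001,0.02,0,0,0],[1,-0.001,-0.001,0.045,0,0,0],[1,-0.001,-0.001,0.068,0,0,0],[1,-0.001,-0.001,0.082,0,0,0],[1,-0.001,-0.001,0.086,0,0,0],[1,-0.001,-0.001,0.086,0,0,0],[0,-0.001,-0.001,0.086,0,0,0],[0,-0.001,-0.001,0.086,0,0,0],[0,-0.001,-0.001,0.086,0,0,0],[0,-0.001,-0.001,0.086,0,0,0],[0,-0.001,-0.001,0.086,0,0,0],[0,-0.001,-0.001,0.086,0,0,0]]'
```

```text
time_s: 5.2
position: [0.5944, -0.207, 0.1552]
tcp_rot: [[-0.973, 0.229, -0.0], [0.229, 0.973, 0.0], [0.0, 0.0, -1.0]]
force: [-0.2, 0.1, -0.5]
opening: 0.406
grasp_force: 0.0
```

```bash
python3 -m jog '[[0,0,0,0,0,0,0],[0,0,0,0,0,0,0],[0,0,0,0,0,0,0],[0,0,0,0,0,0,0]]'; python3 -m jog '[[0,0,0,-0.002,0,0,0],[0,0,0,-0.007,0,0,0],[0,0,0,-0.014,0,0,0],[0,0,0,-0.023,0,0,0],[0,0,0,-0.033,0,0,0],[0,0,0,-0.044,0,0,0],[0,0,0,-0.056,0,0,0],[0,0,0,-0.068,0,0,0],[0,0,0,-0.079,0,0,0],[0,0,0,-0.089,0,0,0],[0,0,0,-0.097,0,0,0],[0,0,0,-0.103,0,0,0],[0,0,0,-0.107,0,0,0],[0,0,0,-0.108,0,0,0],[0,0,0,-0.108,0,0,0]]'
cat >> h.py <<'E'
def look(tag=None):
    p,d,X=cloud("top");s=bot.read_state();R=s["tcp_rot"];t=s["position"]
    # pan frame assumed rigid in tool: pan x=-tool x, y=tool y, z=-tool z ; grip at (-5,0,155)mm
    Rp=R@np.diag([-1,1,-1.]);o=t-Rp@[-.005,0,.155]
    Y=(X-o)@Rp
    hsv=cv2.cvtColor(p,cv2.COLOR_BGR2HSV)
    inb=(abs(Y[...,0])<.06)&(abs(Y[...,1])<.16)
    m=(hsv[...,0]<16)&(hsv[...,1]>120)&(hsv[...,2]>50)&inb&(Y[...,2]>.03)&(Y[...,2]<.12)
    P=Y[m];b=None
    if len(P)>10:
        from scipy.optimize import least_squares
        f=least_squares(lambda c:np.linalg.norm(P-np.array([c[0],c[1],.062-.5*c[1]**2/1.2]),axis=1)-.036,[0,np.median(P[:,1])],loss="soft_l1",f_scale=.002)
        b=f.x
    w=inb&(hsv[...,1]<90)&(hsv[...,2]>110)&(Y[...,2]>.01)&(Y[...,2]<.07)
    q=Y[w][:,1];
    print("t %.2f"%s["time_s"],"ball xy mm",None if b is None else (b*1000).round(1),len(P),"lines",[(round(1000*np.median(q[k]),1),k.sum()) for k in(q>0,q<0) if k.sum()>5],
      "s %.4f"%Rp[2,1],"yaw %.2f"%np.degrees(np.arctan2(-Rp[0,1],Rp[1,1])),"panxz %.4f"%Rp[2,0],"origin",o.round(4),"F",s["force"].round(1),"open %.3f grip %.1f"%(s["opening"],s["grasp_force"]))
    if tag: cv2.imwrite(f"pics/{tag}.png",p)
    return p,X,Y
E
python3 -c "
from h import *
look('lift')
print(bot.read_state()['moment'])"
```

```text
time_s: 5.7
position: [0.5944, -0.2073, 0.1552]
tcp_rot: [[-0.973, 0.229, -0.0], [0.229, 0.973, -0.001], [-0.0, -0.001, -1.0]]
force: [0.1, -1.3, -0.7]
opening: 0.338
grasp_force: 30.0
time_s: 7.58
position: [0.5943, -0.207, 0.263]
tcp_rot: [[-0.973, 0.229, -0.0], [0.229, 0.973, 0.0], [0.001, 0.0, -1.0]]
force: [0.4, -0.1, -5.1]
opening: 0.344
grasp_force: 30.0
t 7.62 ball xy mm [ -0.8 112.9] 515 lines [(np.float64(130.0), np.int64(104)), (np.float64(-38.8), np.int64(37))] s 0.0002 yaw -13.24 panxz -0.0007 origin [ 0.599  -0.208   0.1079] F [ 0.4 -0.4 -5.5] open 0.341 grip 30.0
[-0.08362923  0.04303088  0.01317052]
```

```bash
cat > mpc.py <<'E'
import sys,json
from h import *
from scipy.optimize import least_squares
H=.1;DT=.0125;C=.1
def sim(th,y,v,vth=0.):
    # th: commanded pan tilt (rad) at row ends incl. start; 0.05 s lag
    t=np.arange(0,(len(th)-1)*.125+1e-9,DT);q=np.interp(t-.05,np.arange(len(th))*.125,th)
    q=np.convolve(np.r_[[q[0]]*4,q,[q[-1]]*4],np.ones(9)/9,"valid");qdd=np.gradient(np.gradient(q,DT),DT)
    out=[]
    for k in range(len(t)):
        if k%10==0: out.append((y,v))
        a=(9.81*(y/1.2-np.sin(q[k]))-H*qdd[k])/1.42-C*np.tanh(v/.004)
        v+=a*DT;y+=v*DT
        if y>.113: y=.113;v=min(v,0)
    return np.array(out)
def plan(y,v,th0,N=20,lim=10.,tgt=0.):
    def res(p):
        th=np.r_[th0,p];o=sim(th,y,v)
        return np.r_[(o[1:,0]-tgt)*8,o[1:,1]*12,(o[-4:,0]-tgt)*60,o[-4:,1]*60,np.diff(th)*12,np.diff(th,2)*10,p[-1]*10]
    best=None
    for g in(np.linspace(th0,0,N),np.r_[np.full(N//2,.14),np.zeros(N-N//2)]):
        r=least_squares(res,g,bounds=(-np.radians(lim),np.radians(lim)),diff_step=1e-3,x_scale=.05,max_nfev=40)
        if best is None or r.cost<best.cost: best=r
    return best.x
def state(n=4):
    T,B=[],[]
    for _ in range(n):
        t=bot.read_state()["time_s"];p,d,X=cloud("top");s=bot.read_state()
        b=ball(p,X,s)
        T.append(t);B.append(b[1])
    k=np.polyfit(np.array(T)-T[-1],B,1);R=s["tcp_rot"]
    print("t %.2f"%s["time_s"],"ball",(np.array(B)*1000).round(1),"y %.1f v %.1f mm"%(k[1]*1000,k[0]*1000),"x %.1f"%(b[0]*1000),"tilt %.2f"%np.degrees(np.arcsin(R[2,1])),"F",s["force"].round(1),"open %.3f"%s["opening"])
    return k[1]+.05*k[0],k[0],np.arcsin(R[2,1])
def ball(p,X,s):
    R=s["tcp_rot"];Rp=R@np.diag([-1,1,-1.]);o=s["position"]-Rp@[-.005,0,.155];Y=(X-o)@Rp
    hsv=cv2.cvtColor(p,cv2.COLOR_BGR2HSV)
    m=(hsv[...,0]<16)&(hsv[...,1]>120)&(hsv[...,2]>50)&(abs(Y[...,0])<.06)&(abs(Y[...,1])<.16)&(Y[...,2]>.03)&(Y[...,2]<.12)
    P=Y[m]
    f=least_squares(lambda c:np.linalg.norm(P-np.array([c[0],c[1],.062-.5*c[1]**2/1.2]),axis=1)-.036,[0,np.median(P[:,1])],loss="soft_l1",f_scale=.002)
    return f.x
if __name__=="__main__":
    y,v,th=state(int(sys.argv[1]) if len(sys.argv)>1 else 4)
    # th0 commanded taken as multiple of .1 deg
    th0=np.radians(round(np.degrees(th),1))
    p=plan(y,v,th0);o=sim(np.r_[th0,p],y,v)
    print("th0 %.1f"%np.degrees(th0),"pan tilt deg",np.degrees(p).round(1).tolist())
    print("ax rows",np.degrees(th0-p).round(1).tolist());print("y",(o[:,0]*1000).round().astype(int).tolist())
E
time python3 mpc.py 2
```

```text
t 7.72 ball [112.9 113.1] y 113.1 v 3.6 mm x -0.9 tilt 0.01 F [ 0.5 -0.2 -5.3] open 0.345
th0 0.0 pan tilt deg [4.7, 7.4, 8.9, 8.8, 7.4, 5.6, 4.2, 3.4, 3.1, 2.9, 2.6, 2.1, 1.3, 0.4, -0.2, -0.3, -0.5, -0.0, 0.4, 0.5]
ax rows [-4.7, -7.4, -8.9, -8.8, -7.4, -5.6, -4.2, -3.4, -3.1, -2.9, -2.6, -2.1, -1.3, -0.4, 0.2, 0.3, 0.5, 0.0, -0.4, -0.5]
y [113, 113, 113, 112, 110, 104, 95, 84, 73, 62, 52, 42, 33, 25, 17, 11, 7, 5, 5, 5, 5]
real	0m3.221s
user	0m2.571s
sys	0m0.306s
```

```bash
python3 -m jog '[[0,0,0,0,-2,0,0],[0,0,0,0,-4.5,0,0],[0,0,0,0,-7,0,0],[0,0,0,0,-8.5,0,0],[0,0,0,0,-8.5,0,0],[0,0,0,0,-7.5,0,0]]' | head -1; python3 mpc.py 3
```

```text
time_s: 8.48
t 8.62 ball [94.3 88.5 82.8] y 82.8 v -115.5 mm x -1.2 tilt 7.49 F [ 0.1 -0.3 -4.6] open 0.345
th0 7.5 pan tilt deg [1.9, -0.6, -0.6, 0.4, 1.5, 2.1, 2.2, 2.0, 1.7, 1.5, 1.3, 1.2, 1.0, 0.9, 0.7, 0.5, 0.2, 0.1, 0.0, 0.0]
ax rows [5.6, 8.1, 8.1, 7.1, 6.0, 5.4, 5.3, 5.5, 5.8, 6.0, 6.2, 6.3, 6.5, 6.6, 6.8, 7.0, 7.3, 7.4, 7.5, 7.5]
y [77, 63, 50, 38, 29, 25, 23, 21, 19, 17, 15, 12, 10, 8, 5, 4, 2, 2, 2, 2, 2]
```

```bash
python3 -m jog '[[0,0,0,0,5.0,0,0],[0,0,0,0,8.1,0,0],[0,0,0,0,8.1,0,0],[0,0,0,0,7.1,0,0]]' | head -1; python3 mpc.py 3
```

```text
time_s: 9.12
t 9.28 ball [39.7 39.9 39. ] y 39.2 v -7.3 mm x -1.5 tilt 0.43 F [-0.3  0.  -4.7] open 0.340
th0 0.4 pan tilt deg [2.1, 3.1, 3.4, 3.2, 2.8, 2.5, 2.1, 1.9, 1.8, 1.6, 1.5, 1.4, 1.1, 0.8, 0.5, 0.3, 0.0, 0.0, 0.1, 0.1]
ax rows [-1.7, -2.7, -3.0, -2.8, -2.4, -2.1, -1.7, -1.5, -1.4, -1.2, -1.1, -1.0, -0.7, -0.4, -0.1, 0.1, 0.4, 0.4, 0.3, 0.3]
y [39, 39, 39, 38, 37, 35, 33, 29, 26, 22, 19, 16, 13, 10, 7, 4, 2, 2, 2, 2, 2]
```

```bash
python3 -m jog '[[0,0,0,0,-1.7,0,0],[0,0,0,0,-2.7,0,0],[0,0,0,0,-3.0,0,0],[0,0,0,0,-2.8,0,0],[0,0,0,0,-2.4,0,0],[0,0,0,0,-2.0,0,0]]' | head -1; python3 mpc.py 3
```

```text
time_s: 10.02
t 10.18 ball [32.9 31.1 30.8] y 30.6 v -20.7 mm x -1.0 tilt 2.40 F [ 0.1 -0.3 -4.5] open 0.340
th0 2.4 pan tilt deg [2.0, 1.8, 1.7, 1.6, 1.5, 1.5, 1.4, 1.3, 1.3, 1.2, 1.2, 1.1, 1.0, 0.8, 0.5, 0.3, 0.1, 0.0, 0.0, 0.0]
ax rows [0.4, 0.6, 0.7, 0.8, 0.9, 0.9, 1.0, 1.1, 1.1, 1.2, 1.2, 1.3, 1.4, 1.6, 1.9, 2.1, 2.3, 2.4, 2.4, 2.4]
y [30, 27, 24, 22, 20, 18, 16, 14, 12, 11, 9, 8, 6, 5, 3, 2, 1, 1, 1, 1, 1]
```

```bash
python3 -m jog '[[0,0,0,0,0.4,0,0],[0,0,0,0,0.6,0,0],[0,0,0,0,0.7,0,0],[0,0,0,0,0.8,0,0],[0,0,0,0,0.9,0,0],[0,0,0,0,0.9,0,0]]' | head -1; python3 mpc.py 3
```

```text
time_s: 10.92
t 11.07 ball [17.2 17.1 16.8] y 16.8 v -4.1 mm x 0.1 tilt 1.50 F [-0.8  0.1 -5.1] open 0.341
th0 1.5 pan tilt deg [1.7, 1.7, 1.6, 1.5, 1.3, 1.2, 1.1, 1.1, 1.1, 1.1, 1.0, 1.0, 0.8, 0.7, 0.4, 0.3, 0.1, 0.0, -0.0, 0.0]
ax rows [-0.2, -0.2, -0.1, 0.0, 0.2, 0.3, 0.4, 0.4, 0.4, 0.4, 0.5, 0.5, 0.7, 0.8, 1.1, 1.2, 1.4, 1.5, 1.5, 1.5]
y [17, 16, 15, 14, 13, 12, 10, 9, 8, 7, 6, 5, 4, 3, 2, 1, 1, 1, 1, 1, 1]
```

```bash
python3 -m jog '[[0,0,0,0,-0.4,0,0],[0,0,0,0,-0.6,0,0],[0,0,0,0,-0.6,0,0],[0,0,0,0,-0.3,0,0],[0,0,0,0,0,0,0],[0,0,0,0,0.2,0,0],[0,0,0,0,0.4,0,0]]' | head -1; python3 mpc.py 3
```

```text
time_s: 11.95
t 12.10 ball [13.5 37.  12.3] y 20.3 v -12.8 mm x -0.3 tilt 1.10 F [ 0.1 -0.7 -5.6] open 0.342
th0 1.1 pan tilt deg [1.6, 1.9, 1.9, 1.7, 1.5, 1.3, 1.2, 1.2, 1.1, 1.1, 1.1, 1.0, 0.9, 0.7, 0.5, 0.3, 0.1, 0.0, -0.0, 0.0]
ax rows [-0.5, -0.8, -0.8, -0.6, -0.4, -0.2, -0.1, -0.1, -0.0, -0.0, -0.0, 0.1, 0.2, 0.4, 0.6, 0.8, 1.0, 1.1, 1.1, 1.1]
y [20, 18, 17, 17, 15, 14, 13, 11, 10, 8, 7, 6, 5, 3, 2, 1, 1, 1, 1, 1, 1]
```

```bash
python3 -m jog '[[0,0,0,0,-0.4,0,0],[0,0,0,0,-0.6,0,0],[0,0,0,0,-0.4,0,0],[0,0,0,0,0,0,0],[0,0,0,0,0.3,0,0]]' | head -1; sed -i 's/p,d,X=cloud("top");s=bot/p,d,X=cloud(CAM);s=bot/; s/^H=.1/CAM="scene"\nH=.1/; s/    P=Y\[m\]$/    P=Y[cv2.erode(m.astype(np.uint8),np.ones((2,2)))>0]/' mpc.py
python3 - <<'E'
import mpc
mpc.CAM="top";mpc.state(2);mpc.CAM="scene";mpc.state(3)
from h import *
p,_=viewer.capture("scene");cv2.imwrite("pics/s1.png",cv2.resize(p[100:340,160:400],None,fx=2.4,fy=2.4))
E
```

```text
time_s: 12.72
t 12.82 ball [ 40.9 -14.8] y -14.8 v -1113.4 mm x -13.0 tilt 0.80 F [-0.3 -0.1 -5.5] open 0.339
t 12.97 ball [-0.5 -1.  -1.5] y -1.5 v -10.5 mm x -2.6 tilt 0.80 F [-0.3 -0.4 -5. ] open 0.345
```

View pics/s1.png

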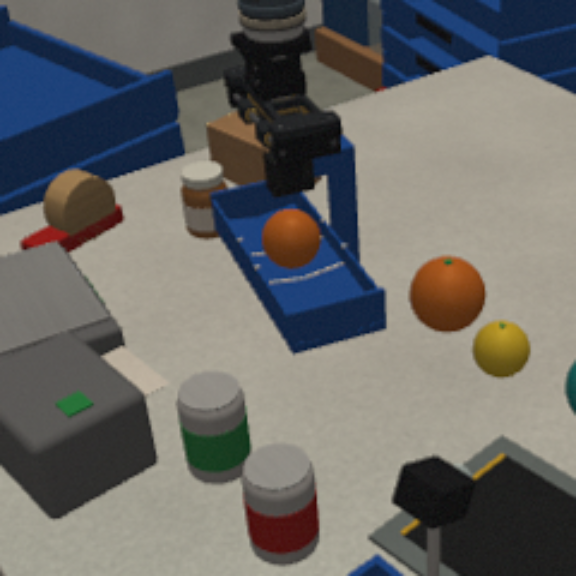

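The scene crop shows the orange at crop pixel (291,238), between the white lines and fully visible to this camera. I level the pan now.

```bash
python3 -m jog '[[0,0,0,0,0.9,0,0],[0,0,0,0,1.0,0,0],[0,0,0,0,0.9,0,0],[0,0,0,0,0.8,0,0]]' | head -3; python3 mpc.py 4
```

```text
time_s: 13.52
position: [0.5944, -0.207, 0.2633]
tcp_rot: [[-0.973, 0.229, 0.0], [0.229, 0.973, 0.0], [0.0, 0.0, -1.0]]
t 13.72 ball [-2.9 -2.9 -3.  -3.3] y -3.2 v -2.9 mm x -2.2 tilt 0.00 F [ 0.2  0.7 -5. ] open 0.341
th0 0.0 pan tilt deg [-0.2, -0.4, -0.5, -0.5, -0.6, -0.6, -0.6, -0.6, -0.5, -0.5, -0.5, -0.4, -0.3, -0.3, -0.2, -0.1, -0.0, -0.0, 0.0, -0.0]
ax rows [0.2, 0.4, 0.5, 0.5, 0.6, 0.6, 0.6, 0.6, 0.5, 0.5, 0.5, 0.4, 0.3, 0.3, 0.2, 0.1, 0.0, 0.0, -0.0, 0.0]
y [-3, -3, -3, -3, -3, -3, -3, -2, -2, -2, -2, -1, -1, -1, -1, 0, 0, 0, 0, 0, 0]
```

```bash
python3 -m jog '[[0,0,0,0,0,0,0],[0,0,0,0,0,0,0],[0,0,0,0,0,0,0],[0,0,0,0,0,0,0],[0,0,0,0,0,0,0],[0,0,0,0,0,0,0],[0,0,0,0,0,0,0],[0,0,0,0,0,0,0],[0,0,0,0,0,0,0],[0,0,0,0,0,0,0],[0,0,0,0,0,0,0],[0,0,0,0,0,0,0],[0,0,0,0,0,0,0],[0,0,0,0,0,0,0],[0,0,0,0,0,0,0],[0,0,0,0,0,0,0]]' | head -1; python3 mpc.py 3
python3 - <<'E'
from h import *
s=bot.read_state();R=s["tcp_rot"];t=s["position"]
yaw=np.radians(8.4);Rp=np.array([[np.cos(yaw),-np.sin(yaw),0],[np.sin(yaw),np.cos(yaw),0],[0,0,1]])
g=np.array([.5978,.2294,.108])+Rp@[-.005,0,.155]
print(g,"tool shift",R.T@(g-t))
u=np.linspace(0,1,81)[1:];m=10*u**3-15*u**4+6*u**5
sh=R.T@(g-t)
for k in range(80):
    if k%20==0: b=m[k-1] if k else 0;print("call, base yaw",round(b*21.6,2))
    a=np.radians(21.6*b);d=(m[k]-b)*sh;  # tool turned by -a about tool z since start
    Q=np.array([[np.cos(a),-np.sin(a)],[np.sin(a),np.cos(a)]])  # old->new tool xy
    d[:2]=Q@d[:2];print("[0,%.4f,%.4f,0,0,0,%.1f]"%(d[0],d[1],-21.6*(m[k]-b)),end=",")
E
```

```text
time_s: 15.72
t 15.88 ball [-3.2 -2.9 -3.2] y -3.1 v 0.1 mm x -2.5 tilt -0.00 F [-0.4  0.1 -3.8] open 0.345
th0 -0.0 pan tilt deg [-0.2, -0.3, -0.4, -0.5, -0.5, -0.5, -0.5, -0.5, -0.5, -0.5, -0.4, -0.4, -0.3, -0.2, -0.1, -0.1, -0.0, -0.0, 0.0, -0.0]
ax rows [0.2, 0.3, 0.4, 0.5, 0.5, 0.5, 0.5, 0.5, 0.5, 0.5, 0.4, 0.4, 0.3, 0.2, 0.1, 0.1, 0.0, 0.0, -0.0, 0.0]
y [-3, -3, -3, -3, -3, -3, -2, -2, -2, -2, -1, -1, -1, -1, 0, 0, 0, 0, 0, 0, 0]
[0.59285364 0.22866958 0.263     ] tool shift [1.01322515e-01 4.23723439e-01 2.52505770e-04]
call, base yaw 0.0
[0,0.0000,0.0000,0,0,0,-0.0],[0,0.0000,0.0001,0,0,0,-0.0],[0,0.0001,0.0002,0,0,0,-0.0],[0,0.0001,0.0005,0,0,0,-0.0],[0,0.0002,0.0009,0,0,0,-0.0],[0,0.0004,0.0016,0,0,0,-0.1],[0,0.0006,0.0025,0,0,0,-0.1],[0,0.0009,0.0036,0,0,0,-0.2],[0,0.0012,0.0051,0,0,0,-0.3],[0,0.0016,0.0068,0,0,0,-0.3],[0,0.0021,0.0089,0,0,0,-0.5],[0,0.0027,0.0113,0,0,0,-0.6],[0,0.0034,0.0140,0,0,0,-0.7],[0,0.0041,0.0172,0,0,0,-0.9],[0,0.0049,0.0207,0,0,0,-1.1],[0,0.0059,0.0245,0,0,0,-1.3],[0,0.0069,0.0288,0,0,0,-1.5],[0,0.0080,0.0334,0,0,0,-1.7],[0,0.0092,0.0385,0,0,0,-2.
[... 1153 characters left out ...]
4,0.1603,0,0,0,-8.0],[0,0.0077,0.1666,0,0,0,-8.3],[0,0.0080,0.1726,0,0,0,-8.6],call, base yaw 19.36
[0,-0.0006,0.0055,0,0,0,-0.3],[0,-0.0011,0.0107,0,0,0,-0.5],[0,-0.0016,0.0154,0,0,0,-0.8],[0,-0.0020,0.0198,0,0,0,-1.0],[0,-0.0025,0.0237,0,0,0,-1.2],[0,-0.0028,0.0273,0,0,0,-1.4],[0,-0.0032,0.0305,0,0,0,-1.5],[0,-0.0035,0.0333,0,0,0,-1.7],[0,-0.0037,0.0358,0,0,0,-1.8],[0,-0.0039,0.0379,0,0,0,-1.9],[0,-0.0041,0.0397,0,0,0,-2.0],[0,-0.0043,0.0411,0,0,0,-2.1],[0,-0.0044,0.0423,0,0,0,-2.1],[0,-0.0045,0.0432,0,0,0,-2.2],[0,-0.0045,0.0439,0,0,0,-2.2],[0,-0.0046,0.0444,0,0,0,-2.2],[0,-0.0046,0.0446,0,0,0,-2.2],[0,-0.0046,0.0448,0,0,0,-2.2],[0,-0.0046,0.0449,0,0,0,-2.2],[0,-0.0046,0.0449,0,0,0,-2.2],
```

```bash
python3 -m jog '[[0,0,0,0,0,0,0],[0,0,0.0001,0,0,0,0],[0,0,0.0003,0,0,0,0],[0,0.0001,0.0005,0,0,0,0],[0,0.0002,0.001,0,0,0,0],[0,0.0004,0.0016,0,0,0,-0.1],[0,0.0006,0.0025,0,0,0,-0.1],[0,0.0009,0.0036,0,0,0,-0.2],[0,0.0012,0.005,0,0,0,-0.3],[0,0.0016,0.0068,0,0,0,-0.3],[0,0.0021,0.0089,0,0,0,-0.4],[0,0.0027,0.0113,0,0,0,-0.6],[0,0.0034,0.014,0,0,0,-0.7],[0,0.0041,0.0172,0,0,0,-0.9],[0,0.0049,0.0207,0,0,0,-1.1],[0,0.0059,0.0245,0,0,0,-1.3],[0,0.0069,0.0288,0,0,0,-1.5],[0,0.008,0.0334,0,0,0,-1.7],[0,0.0092,0.0385,0,0,0,-2.0],[0,0.0105,0.044,0,0,0,-2.2]]' | head -2
python3 -m jog '[[0,0.0012,0.0058,0,0,0,-0.3],[0,0.0024,0.012,0,0,0,-0.6],[0,0.0037,0.0186,0,0,0,-0.9],[0,0.005,0.0255,0,0,0,-1.3],[0,0.0065,0.0327,0,0,0,-1.7],[0,0.008,0.0402,0,0,0,-2.0],[0,0.0095,0.0481,0,0,0,-2.4],[0,0.0112,0.0563,0,0,0,-2.8],[0,0.0128,0.0647,0,0,0,-3.3],[0,0.0145,0.0734,0,0,0,-3.7],[0,0.0163,0.0823,0,0,0,-4.2],[0,0.0181,0.0914,0,0,0,-4.6],[0,0.02,0.1007,0,0,0,-5.1],[0,0.0219,0.1102,0,0,0,-5.6],[0,0.0238,0.1199,0,0,0,-6.1],[0,0.0257,0.1296,0,0,0,-6.6],[0,0.0277,0.1395,0,0,0,-7.1],[0,0.0296,0.1494,0,0,0,-7.6],[0,0.0316,0.1594,0,0,0,-8.1],[0,0.0336,0.1694,0,0,0,-8.6]]' | head -3
python3 -m jog '[[0,0.0005,0.0102,0,0,0,-0.5],[0,0.0009,0.0204,0,0,0,-1.0],[0,0.0014,0.0305,0,0,0,-1.5],[0,0.0019,0.0405,0,0,0,-2.0],[0,0.0023,0.0505,0,0,0,-2.5],[0,0.0028,0.0603,0,0,0,-3.0],[0,0.0032,0.07,0,0,0,-3.5],[0,0.0037,0.0795,0,0,0,-3.9],[0,0.0041,0.0887,0,0,0,-4.4],[0,0.0045,0.0978,0,0,0,-4.9],[0,0.0049,0.1067,0,0,0,-5.3],[0,0.0053,0.1153,0,0,0,-5.7],[0,0.0057,0.1236,0,0,0,-6.1],[0,0.0061,0.1316,0,0,0,-6.5],[0,0.0064,0.1393,0,0,0,-6.9],[0,0.0068,0.1466,0,0,0,-7.3],[0,0.0071,0.1537,0,0,0,-7.6],[0,0.0074,0.1603,0,0,0,-8.0],[0,0.0077,0.1666,0,0,0,-8.3],[0,0.008,0.1726,0,0,0,-8.6]]' | head -3
python3 -m jog '[[0,-0.0006,0.0055,0,0,0,-0.3],[0,-0.0011,0.0107,0,0,0,-0.5],[0,-0.0016,0.0154,0,0,0,-0.8],[0,-0.002,0.0198,0,0,0,-1.0],[0,-0.0025,0.0237,0,0,0,-1.2],[0,-0.0028,0.0273,0,0,0,-1.4],[0,-0.0032,0.0305,0,0,0,-1.5],[0,-0.0035,0.0333,0,0,0,-1.7],[0,-0.0037,0.0358,0,0,0,-1.8],[0,-0.0039,0.0379,0,0,0,-1.9],[0,-0.0041,0.0397,0,0,0,-2.0],[0,-0.0043,0.0411,0,0,0,-2.1],[0,-0.0044,0.0423,0,0,0,-2.1],[0,-0.0045,0.0432,0,0,0,-2.2],[0,-0.0045,0.0439,0,0,0,-2.2],[0,-0.0046,0.0444,0,0,0,-2.2],[0,-0.0046,0.0446,0,0,0,-2.2],[0,-0.0046,0.0448,0,0,0,-2.2]]'
python3 mpc.py 3; python3 -c "
from h import *
look('end')
p,_=viewer.capture('scene');cv2.imwrite('pics/end_s.png',p)"
```

```text
time_s: 18.38
position: [0.5943, -0.1613, 0.2633]
time_s: 20.88
position: [0.5938, 0.0116, 0.2633]
tcp_rot: [[-0.999, 0.042, 0.0], [0.042, 0.999, -0.0], [-0.0, -0.0, -1.0]]
time_s: 23.38
position: [0.5931, 0.1841, 0.2632]
tcp_rot: [[-0.994, -0.108, -0.0], [-0.108, 0.994, -0.0], [0.0, -0.0, -1.0]]
time_s: 25.62
position: [0.5929, 0.2287, 0.2633]
tcp_rot: [[-0.989, -0.145, 0.0], [-0.145, 0.989, 0.0], [-0.0, 0.0, -1.0]]
force: [-0.4, 0.5, -5.1]
opening: 0.339
grasp_force: 30.0
t 25.77 ball [-3.4 -3.4 -3.3] y -3.3 v 1.1 mm x -3.7 tilt -0.00 F [-0.2 -0.3 -4.2] open 0.346
th0 -0.0 pan tilt deg [-0.2, -0.3, -0.4, -0.5, -0.5, -0.6, -0.5, -0.5, -0.5, -0.5, -0.4, -0.4, -0.3, -0.2, -0.2, -0.1, -0.0, -0.0, 0.0, -0.0]
ax rows [0.2, 0.3, 0.4, 0.5, 0.5, 0.6, 0.5, 0.5, 0.5, 0.5, 0.4, 0.4, 0.3, 0.2, 0.2, 0.1, 0.0, 0.0, -0.0, 0.0]
y [-3, -3, -3, -3, -3, -3, -3, -2, -2, -2, -1, -1, -1, -1, -1, 0, 0, 0, 0, 0, 0]
t 25.82 ball xy mm None 10 lines [(np.float64(153.0), np.int64(25)), (np.float64(-38.2), np.int64(70))] s -0.0000 yaw 8.36 panxz -0.0000 origin [0.5978 0.2295 0.1082] F [ 0.3  0.4 -4.9] open 0.344 grip 30.0
```

View pics/end_s.png

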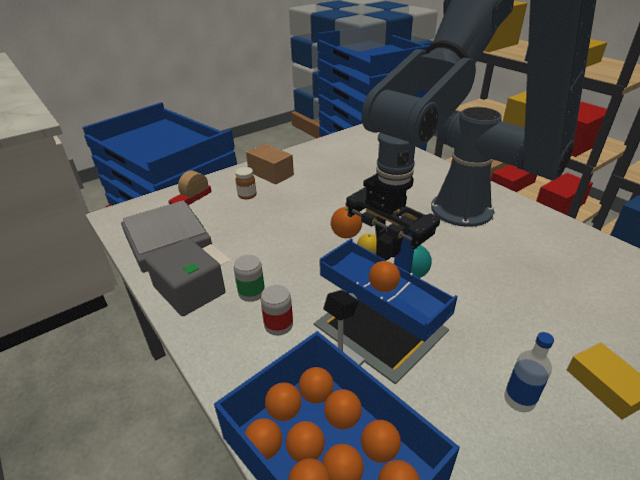

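View pics/end.png

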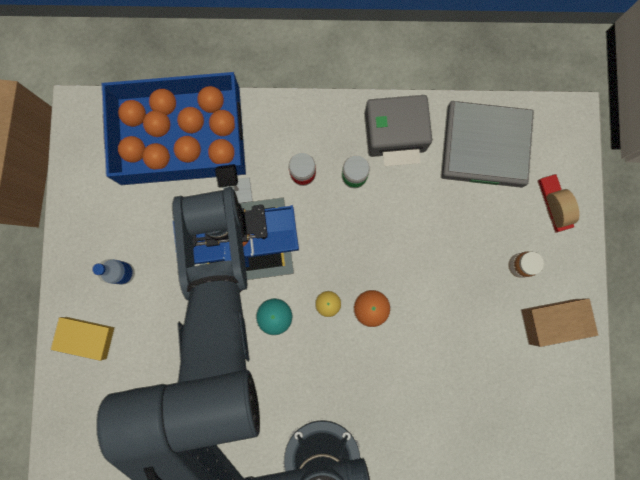

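Both views show the level pan over the pad at scene pixel (388,285). The orange sits between the white lines at (384,276), and the other goods have not moved. I hold still for over five seconds, then check the pan's actual pose and the orange.

```bash
for i in 1 2 3; do python3 -m jog '[[0,0,0,0,0,0,0],[0,0,0,0,0,0,0],[0,0,0,0,0,0,0],[0,0,0,0,0,0,0],[0,0,0,0,0,0,0],[0,0,0,0,0,0,0],[0,0,0,0,0,0,0],[0,0,0,0,0,0,0],[0,0,0,0,0,0,0],[0,0,0,0,0,0,0],[0,0,0,0,0,0,0],[0,0,0,0,0,0,0],[0,0,0,0,0,0,0],[0,0,0,0,0,0,0],[0,0,0,0,0,0,0],[0,0,0,0,0,0,0],[0,0,0,0,0,0,0],[0,0,0,0,0,0,0],[0,0,0,0,0,0,0],[0,0,0,0,0,0,0]]' | head -2; done
python3 - <<'E'
import mpc;from h import *
mpc.state(3)
p,d,X=cloud("scene");s=bot.read_state();Rp=s["tcp_rot"]@np.diag([-1,1,-1.]);Y=(X-(s["position"]-Rp@[-.005,0,.155]))@Rp
hsv=cv2.cvtColor(p,cv2.COLOR_BGR2HSV)
b=(hsv[...,0]>100)&(hsv[...,0]<125)&(hsv[...,1]>120)&(abs(Y[...,0])<.1)&(abs(Y[...,1])<.2)&(Y[...,2]>-.02)&(Y[...,2]<.08)&(d>0)
Q=Y[b];print("blue",len(Q),"x,y,z pct",np.percentile(Q,[.5,99.5],axis=0).round(4).tolist())
print("rect",rect(Q))
for t in("pan","pan_mid","station"):print(t,[(round(r["p"],2),r["xyz"].round(3) if hasattr(r["xyz"],"round") else r["xyz"]) for r in models.tip_of("scene",t)][:2])
E
```

```text
time_s: 28.38
position: [0.5929, 0.2288, 0.2632]
time_s: 30.88
position: [0.5929, 0.2288, 0.2632]
time_s: 33.38
position: [0.5929, 0.2288, 0.2633]
t 33.52 ball [-3.4 -3.4 -3.3] y -3.4 v 0.7 mm x -3.4 tilt -0.00 F [ 0.3  0.3 -4.3] open 0.340
blue 5635 x,y,z pct [[-0.0751, -0.1525, 0.0119], [0.0552, 0.1539, 0.0763]]
rect (array([-14.3,  -0. ]), array([141.9, 309.1]), np.float32(0.24))
pan [(0.79, [0.5936, 0.2253, 0.1095])]
pan_mid [(0.96, [0.5974, 0.2327, 0.1682]), (0.3, [0.7942, 0.0646, 0.0008])]
station [(0.74, [0.594, 0.2255, -0.0023])]
```

The pan is centred within a few mm, aligned and level, about 10 cm above the pad. The orange has been still for over 7.5 s.

```bash
python3 -c "
from rig import workorder
print(workorder.hand_in())"
```

```text
the job is handed in; nothing more can be done
None
```

Job handed in at about 33.6 s (limit 58 s): the pan is held level, centred and lined up about 10 cm above the check pad, with the orange still between the white lines, about 3 mm off the middle, for over 7.5 s.

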